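# Air-temperature check of the warm bread case through its probe port

## Robot

A 7-joint arm with a two-finger parallel gripper is mounted at the origin on the work surface. World frame = base frame: x ahead of the robot, y to its left, z up, the work surface at z = 0. Lengths are in m, angles in rad, forces in N, time in s.
With the tool pointing down it reaches from about 0.4 to 0.85 m from the base axis. Payload 4.5 kg.
Tool frame: the origin (TCP) lies midway between the tips of the shut fingers; the grasp point (between the pads) lies r.grip_point_offset behind it (r.grip_point_offset is the distance from the TCP to the grasp point, in m); z points along the fingers, y is the line along which they close (so a half turn about z gives the same grasp; the last joint's range is limited). The gripper opens to 88 mm and grips with 3 to 60 N. Pads are 18 mm wide; open, the fingers measure 123 mm over their backs; the gripper's body (75 mm by 187 mm) begins 45 mm behind the grasp point.
Start: joints at [1.136, 0.689, -0.195, 1.565, 0.157, 0.902, -0.215], TCP at [0.282, -0.558, 0.239] pointing down, gripper open.
Joint ranges: [-3.01, 3.01], [-0.46, 2.08], [-1.47, 1.51], [0.13, 2.56], [-1, 4.14], [0.04, 2.09], [-2.66, 2.66]. Speed limits (rad/s): [2.57, 2.57, 3.14, 3.14, 3.14, 3.14, 3.14].

## Interface

Orientations are given as a unit quaternion [x, y, z, w].
In Python, from plant import r gives the robot as it stands.
- The arm moves only by the shell command python3 -m jog 'ROWS' [FORCE]. ROWS is JSON, a list of rows, each an object of numbers: "wx", "wy", "wz": the turn, a rotation vector about the world's x, y, z as a fraction of full scale; "dx", "dy", "dz": the shift along the world's x, y, z as a fraction of full scale; "hand": the closure, from 0 (fully open) to 1 (shut). In form: [{"wx": .., "wy": .., "wz": .., "dx": .., "dy": .., "dz": .., "hand": ..}, ...]. A call has 1 to 5 rows; each row shifts and turns the commanded pose from where the row before left it; what a row does not reach is not made up. Full scale, the value 1, is 0.25 m for a shift and 2 rad for a turn. A row lasts 1/12 s, in which the tool goes at most 41.7 mm and 7.16 degrees, less where a joint would pass 70% of its speed; a pose out of reach is approached as far as the arm can. A call with a number of a shift or a turn outside -1 to 1 is refused whole. A call with a gripper value outside its range is refused whole. The fingers move at their own pace and stop on an object; FORCE is the grip in N (left out, the last holds). Time passes only in rows, so rows that do not move let the fingers close. It gives the time, the measured TCP pose, the force, the opening and the grip force at its end, in the units of the state.
- r.get_state(): the state, without advancing time (a new reading comes with each control period).
- r.snapshot(name): name is "scene" or "top"; returns the picture (480x640x3 uint8, red, green, blue); there is no depth.
- r.camera_info(name): a dict with "mtx" (3x3 intrinsics, pixels), "R" (3x3) and "t" (3): a world point X has camera coordinates R X + t. Camera axes: x right, y down, z forward; pixel columns grow to the right and rows downward; lengths in m; the calibration is good to about 2 mm. A picture is of the moment at which its call begins. camera_info takes no time and is no camera call.
- r.finish_job(): hands the job in; it is judged then, once.
Trained networks look in the newest picture that a camera, given by its name, has taken for a name from the list of things; names that differ only in an ending like _2 or _b are one class to them, and where a whole thing is asked for, a point or a joint stands for the part that bears it (a point fixed in the world has none). Each returns a list of dicts, best first, with "p" (0 to 1); they miss things now and then, are a little off and sometimes report something else, mostly with a low value. They report only what shows in the picture. A call takes as long as a camera call. They do not tell look-alikes from the thing itself.
- r.search_frame(camera, query): "bbox" ([left, top, right, bottom] in pixels, round what is visible of it).
- r.masks_of(camera, query): "region" (480x640 bool, what is visible of it) and "bbox" ([left, top, right, bottom] in pixels, round what is visible of it).
The state is a dict: "clock": time; "q": joint angles; "qd": joint speeds; "joint_torque": joint torques, N m; "tool_pos": TCP position; "eef_rot": TCP orientation; "contact_force": force on the tool from outside, world axes, zero at the start; "moment": the same for the moment, N m; "opening": opening from 0.0 (shut) to 1.0 (fully open); "finger_force": force on a finger pad.
Only numpy, scipy, OpenCV 4.12 (cv2) and the standard library are available. Lean on these libraries where they do the work, as an engineer would, in place of code of your own. Each camera call takes 0.05 s, during which the arm holds its last target. There are 200 camera calls.

## Task

Check the air in the warm bread display case without opening it: lift the red plug out of the port on the case's top and set it down in the small steel dish, then take the thermometer from its stand and lower its stem through the port until the red band on the stem is level with the port's rim. Metal contact spoils the reading, so never let the thermometer touch the port or the case: hold it upright, still and centred in the port for at least three seconds, and finish still holding it there. Leave the tongs, the loaf and the bottle where they are.

Things in the scene. Friction and masses are not known exactly. Their poses are not given: they have to be found in the camera images.
- case: countertop warm display case, fixed: steel plinth, glass walls, 280 deep (its x) x 360 wide (its y) x 168 mm high; origin at the centre of its underside, z up. Along the robot side of its top runs an aluminium strip 104 mm deep that carries the port. The inside below the port is empty down to 62 mm above the counter
- port (a point): centre of the upper rim of the probe port: a dark steel collar, outside diameter 44 mm, that stands 12 mm above the case's top, rim 180 mm above the counter. Its bore is vertical, 24 mm in diameter, 20 mm long, open into the case. Lies 88 mm towards the robot side and 85 mm to +y of the case's origin (case frame)
- plug: red silicone plug, about 50 g, hanging loosely in the port by its flange: stem 19 mm diameter, 24 mm long; flange 36 mm diameter, 4 mm thick, resting on the port's rim; above it a grip knob 24 mm in diameter, 31 mm high, total height 59 mm. Origin at the centre of the stem's underside, z up along its axis. It lifts straight out
- plug_grip (a point): point on the plug's axis to grip, 50 mm above the plug's underside, in the knob (the flange's upper face is 22 mm below it)
- dish: small loose steel dish for the plug, 112 mm across the rim, 88 mm across the foot, 26 mm high, inner floor 4 mm above the counter; origin at the centre of its underside
- stand: thermometer stand, fixed: dark foot plate 75 (x) x 90 (y) x 8 mm with a grey upright tube, 28 mm outside, 12 mm bore, its rim 115 mm above the counter; origin at the centre of the underside. It stands on one side of the work, the dish on the other; which is which varies
- probe: cordless thermometer, about 80 g, upright, stem down in the stand's tube, its collar resting on the tube's rim. Steel stem 6 mm diameter, 100 mm long, with a red band; then a collar 20 mm in diameter; a white handle 104 to 161 mm above the tip; a blue head 36 x 26 mm, 161 to 177 mm above the tip. Origin at the tip, z up along the stem. It lifts straight out (the stem reaches 100 mm into the tube)
- probe_tip (a point): lower tip of the stem (the probe's origin)
- probe_band (a point): middle of the red band on the stem, 65 mm above the tip and 35 mm below the collar under the handle; the band is 6 mm high and 8 mm in diameter
- probe_grip (a point): grip point in the thermometer's white handle, on its axis, 145 mm above the tip. The handle is 30 mm (probe's x) by 22 mm (probe's y): grip it across the 22 mm, fingers closing along the probe's y
- tongs: steel bread tongs with a black joint, lying on the counter between robot and case, 195 x 95 mm, 22 mm high; to be left alone
- loaf: round brown loaf, 124 mm across, 68 mm high, on a 16 mm wooden board; origin at the centre of its underside; to be left alone
- bottle: white and blue cleaner bottle, 64 mm diameter, 170 mm high; origin at the centre of its underside; to be left alone
Mind the look-alikes: they are no part of the job. What is shaped like the probe but pink or turquoise is not meant.

How it is judged:
On the way, in this order (a step that is already met when the one before it is completed fails the run):
1. the plug lies in the dish, let go of and at rest (horizontal distance between plug and dish below 0.05 m and height (world z) of plug below 0.045 m and contact force between the fingers and plug below 0.05 N and linear speed of plug below 0.03 m/s), for 0.2 s.
2. the thermometer is drawn from its stand and held in the gripper (height (world z) of probe_tip above 0.12 m and contact force between the fingers and probe above 1 N), for 0.2 s.
3. the stem hangs in the port, band level with the rim, centred, upright and still, touching nothing, for 3 s (horizontal distance between probe_band and port below 0.005 m and horizontal distance between probe_tip and port below 0.008 m and angle between probe's own z axis and vertical below 0.09 rad and z of probe_band in the frame of port between -0.008 and 0.008 m and contact force between the fingers and probe above 1 N and contact force between probe and case below 0.05 N and linear speed of probe below 0.02 m/s), for 2.8 s.
At the end, for the whole second after the job is handed in: The gripper still holds the thermometer upright (within 5 degrees) and still in the port: middle of the band within 8 mm of the rim's height and within 5 mm of the port's axis, tip within 8 mm of that axis, no contact with the case; the plug lies in the dish, let go of (all of step 3 and horizontal distance between plug and dish below 0.05 m and height (world z) of plug below 0.045 m and contact force between the fingers and plug below 0.05 N); the arm keeps its last pose, push and grip.
It fails at once if the thermometer touches the port or the case (contact force between probe and case above 0.1 N).
It fails at once if the plug is dropped from a height, or left anywhere up on the case (let go away from the port with its stem more than 45 mm above the counter) (height (world z) of plug above 0.045 m and horizontal distance between plug and port above 0.03 m and contact force between the fingers and plug below 0.01 N).
It fails at once if the tongs is shoved or knocked (moved more than 20 mm) (distance of tongs from where it was at the start of the episode above 0.02 m).
It fails at once if the loaf is shoved or knocked (moved more than 20 mm) (distance of loaf from where it was at the start of the episode above 0.02 m).
It fails at once if the bottle is shoved or knocked (moved more than 20 mm) (distance of bottle from where it was at the start of the episode above 0.02 m).
It also fails if it takes over 67 s, if anything falls off the work surface, if the arm or the gripper's body presses on something with over 40 N, if the wrist force passes 120 N, or if a joint passes its speed limit or range.

## Working session

There is one attempt and no reset: what is moved stays moved. The work goes in short steps, Python scripts to look and compute and a shell command to move; the robot and the scene stay as the last step left them, time stands still between calls to the robot, and variables do not carry over. Pictures are saved under pics/ and viewed, at most 11 in all, crops included, and the job is handed in when it is done.

```bash
mkdir -p pics; ls; python3 - <<'E'
from plant import r
import cv2,numpy as np
print(r.get_state(), r.grip_point_offset)
for c in("scene","top"):
    im=r.snapshot(c); cv2.imwrite(f"pics/{c}0.png",im[:,:,::-1])
    i=r.camera_info(c); print(c,i)
    for q in("case","port","plug","dish","stand","probe","probe_band","tongs","loaf","bottle"):
        try: print(q,[(np.round(d["bbox"]).tolist(),round(d["p"],2)) for d in r.search_frame(c,q)][:5])
        except Exception as e: print(q,e)
E
```

```text
pics
{'clock': 0.0, 'q': array([ 1.13581146,  0.69000141, -0.19449874,  1.56630958,  0.15728763,
        0.90252408, -0.21507982]), 'qd': array([-0.00096908, -0.00037234, -0.00235693,  0.00021262,  0.00156225,
        0.00083993,  0.00012247]), 'joint_torque': array([-4.53425546e-04, -5.27560222e+01, -1.26690689e+00, -1.53427774e+01,
       -5.26308117e-02,  6.55766795e-03,  1.84336059e-04]), 'tool_pos': array([ 0.28204358, -0.55704005,  0.23790796]), 'eef_rot': array([ 9.72645815e-01,  2.32291324e-01, -2.80250478e-04, -8.83104514e-04]), 'contact_force': array([ 0.01752646,  0.04782181, -0.88019066]), 'moment': array([ 0.00164159, -0.01750427, -0.02073276]), 'finger_force': 0.0, 'opening': 1.00355012451258} 0.0187
scene {'mtx': array([[485.61019552,   0.        , 320.80734339],
       [  0.        , 485.61019552, 240.30456851],
       [  0.        ,   0.        ,   1.        ]]), 'R': array([[ 0.61819838,  0.7859023 , -0.01372362],
       [ 0.59155341, -0.47667673, -0.65026446],
       [-0.51758606,  0.39387418, -0.75958397]]), 't': array([-0.27960934, -0.186613  ,  1.43231201])}
cas
[... 1099 characters left out ...]
19.0, 408.0, 231.0], 0.87)]
port [([269.0, 120.0, 410.0, 232.0], 0.75)]
plug [([305.0, 198.0, 318.0, 211.0], 0.57)]
dish [([392.0, 266.0, 427.0, 303.0], 0.66)]
stand [([190.0, 274.0, 222.0, 303.0], 0.61)]
probe [([137.0, 285.0, 155.0, 302.0], 0.75), ([187.0, 322.0, 203.0, 333.0], 0.52), ([182.0, 281.0, 198.0, 294.0], 0.49), ([224.0, 286.0, 238.0, 298.0], 0.48)]
probe_band [([132.0, 290.0, 159.0, 296.0], 0.77), ([182.0, 282.0, 194.0, 294.0], 0.75), ([222.0, 288.0, 243.0, 296.0], 0.64), ([186.0, 321.0, 207.0, 335.0], 0.43)]
tongs [([282.0, 269.0, 346.0, 297.0], 0.58)]
loaf [([435.0, 172.0, 474.0, 215.0], 0.62), ([281.0, 272.0, 347.0, 297.0], 0.15)]
bottle [([146.0, 176.0, 176.0, 200.0], 0.94)]
```

```bash
python3 - <<'E'
import cv2,numpy as np
a=cv2.imread("pics/scene0.png");b=cv2.imread("pics/top0.png")
cv2.imwrite("pics/a1.png",cv2.resize(a[110:290,250:490],(800,600),interpolation=cv2.INTER_CUBIC))
cv2.imwrite("pics/b1.png",cv2.resize(b[105:345,125:445],(800,600),interpolation=cv2.INTER_CUBIC))
E
```

```text
(no output)
```

View pics/a1.png

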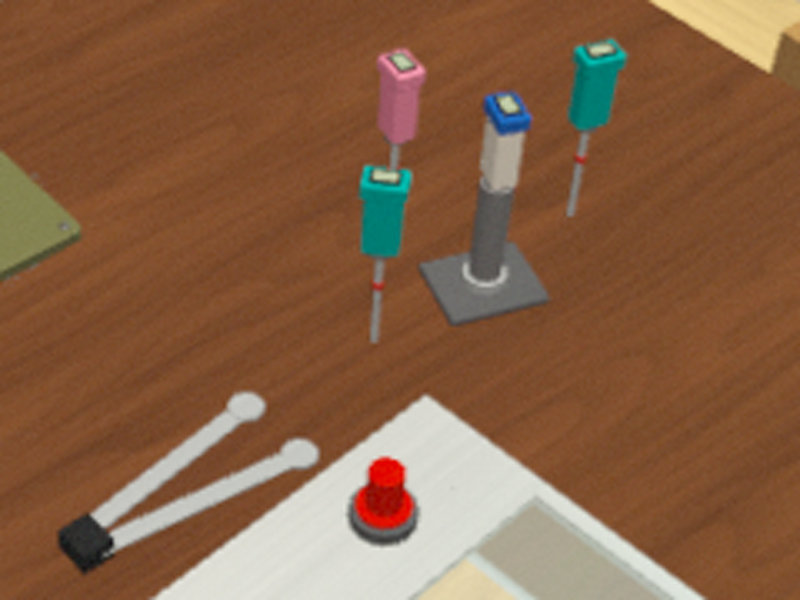

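View pics/b1.png

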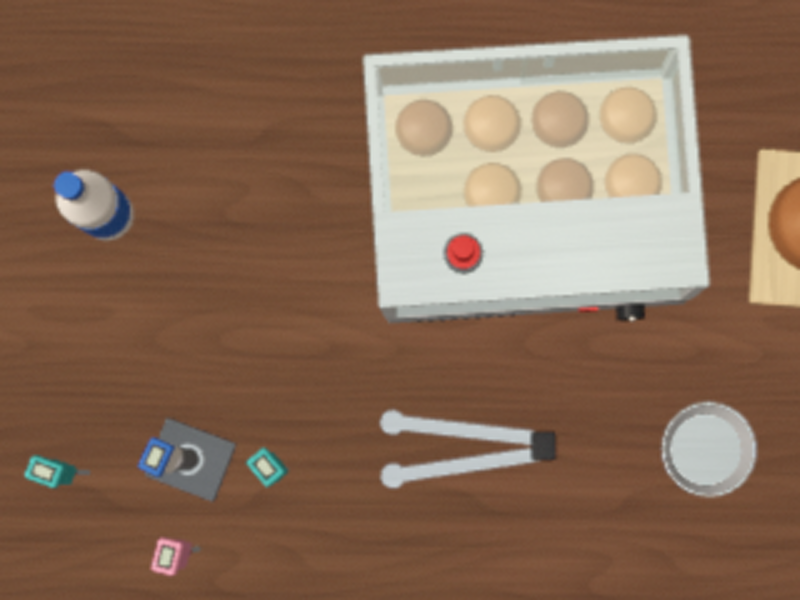

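The one meant is the white-handled, blue-headed probe in the stand, at scene (401,144) and top (188,288). The look-alikes are turquoise at top (143,293) and (231,292) and pink at top (192,327). The crops confirm this: only the first has a white handle and blue head and stands in the tube. The plug is at top (311,205) and the dish at top (409,285).

```bash
cat > h.py <<'E'
import cv2,numpy as np
from scipy.optimize import least_squares
from plant import r
def proj(c,P):
    i=r.camera_info(c); X=np.atleast_2d(P)@i["R"].T+i["t"]; u=X@i["mtx"].T
    return u[:,:2]/u[:,2:]
def circ(x,y,z,rad,n=40):
    t=np.arange(n)*2*np.pi/n
    return np.c_[x+rad*np.cos(t),y+rad*np.sin(t),np.full(n,z)]
def hullm(c,P):
    m=cv2.moments(cv2.convexHull(proj(c,P).astype(np.float32)));a=m["m00"]
    return np.array([m["m10"]/a,m["m01"]/a])
def maskcol(im,lo,hi,box):
    h=cv2.cvtColor(im,cv2.COLOR_RGB2HSV); m=cv2.inRange(h,lo,hi); k=np.zeros_like(m)
    l,t,rr,b=box; k[t:b,l:rr]=m[t:b,l:rr]; return k
def cen(m):
    ys,xs=np.nonzero(m); return np.array([xs.mean(),ys.mean()]),len(xs)
def fit(obs,model,x0):
    s=least_squares(lambda p:np.concatenate([hullm(c,model(p))-o for c,o in obs.items()]),x0)
    return s.x,np.round(s.fun,2)
plug=lambda z:(lambda p:np.r_[circ(*p[:2],z+.024,.018),circ(*p[:2],z+.028,.018),circ(*p[:2],z+.028,.012),circ(*p[:2],z+.059,.012)])
dish=lambda p:np.r_[circ(*p[:2],.026,.056),circ(*p[:2],0,.044)]
E
python3 - <<'E'
from h import *
S=r.snapshot("scene");T=r.snapshot("top")
red=lambda im,b:maskcol(im,(0,170,90),(6,255,255),b)|maskcol(im,(174,170,90),(180,255,255),b)
ms,mt=red(S,(345,235,385,280)),red(T,(295,188,330,222))
print(cen(ms),cen(mt))
for o in({"scene":cen(ms)[0],"top":cen(mt)[0]},{"top":cen(mt)[0]},{"scene":cen(ms)[0]}): print("plug",fit(o,plug(.156),[.66,.0]))
b={"scene":maskcol(S,(105,150,60),(122,255,255),(385,125,420,170)),"top":maskcol(T,(105,150,60),(122,255,255),(170,270,210,305))}
for c in b:
    print(c,cen(b[c])); pts=np.argwhere(b[c])[:,::-1].astype(np.float32); 
    b[c]=cv2.convexHull(pts)
head=lambda p:np.array([[p[0]+sx*.018*np.cos(p[2])-sy*.013*np.sin(p[2]),p[1]+sx*.018*np.sin(p[2])+sy*.013*np.cos(p[2]),z] for sx in(-1,1) for sy in(-1,1) for z in(.176,.192)])
# IoU fit via raster
def raster(h,s=8):
    m=np.zeros((480*2,80*s),np.uint8); return m
from scipy.optimize import minimize
def iou(p,cs):
    t=0
    for c in cs:
        o=b[c].reshape(-1,2); off=o.min(0)-8; s=10
        A=np.zeros((500,500),np.uint8);B=A.copy()
        cv2.fillConvexPoly(A,np.int32((o-off)*s),1)
        A=cv2.dilate(A,np.ones((s,s)))
        cv2.fillConvexPoly(B,np.int32((cv2.convexHull(proj(c,head(p)).astype(np.float32)).reshape(-1,2)-off)*s),1)
        t+=(A&B).sum()/(A|B).sum()
    return -t
for cs in(["scene","top"],["top"],["scene"]):
    best=min((minimize(iou,[.5,.24,y],args=(cs,),method="Nelder-Mead",options=dict(initial_simplex=[[.5,.24,y],[.53,.24,y],[.5,.27,y],[.5,.24,y+.3]])) for y in np.arange(-1.5,1.6,.5)),key=lambda s:s.fun)
    print("probe",cs,best.x,best.fun)
o={}
for c in("scene","top"):
    r.snapshot(c); o[c]=cen(r.masks_of(c,"dish")[0]["region"])[0]
print("dish",fit(o,dish,[.5,-.15]),fit({"top":o["top"]},dish,[.5,-.15]))
# obstacles: ground positions
i=0
for n,c,px,z in(("turqL","top",(143,293),.177),("turqR","top",(231,292),.177),("pink","top",(192,327),.177),("bottle","top",(153,179),.17),("tongsjoint","top",(342,283),.02),("tongtip1","top",(282,274),.01),("tongtip2","top",(282,295),.01),("loafboardL","top",(426,195),.016)):
    s=least_squares(lambda p:proj(c,[p[0],p[1],z])[0]-px,[.5,0]); print(n,s.x.round(3))
E
```

```text
(array([364.96484375, 258.46875   ]), 256) (array([310.03738318, 205.35514019]), 107)
plug (array([0.59091734, 0.00568734]), array([-0.9 , -0.68, -0.46, -1.65]))
plug (array([0.58642135, 0.00439276]), array([0., 0.]))
plug (array([0.59335285, 0.00594408]), array([ 0., -0.]))
scene (array([401.55405405, 144.62162162]), 74)
top (array([188.475, 287.8  ]), 40)
probe ['scene', 'top'] [ 0.5   0.24 -1.5 ] -0.0
probe ['top'] [ 0.5   0.24 -1.5 ] -0.0
probe ['scene'] [ 0.5   0.24 -1.5 ] -0.0
dish (array([ 0.38389388, -0.2875327 ]), array([-0.82, -1.01, -0.5 , -1.45])) (array([ 0.37961037, -0.28902816]), array([-0.,  0.]))
turqL [0.345 0.445]
turqR [0.351 0.212]
pink [0.257 0.313]
bottle [0.654 0.432]
tongsjoint [ 0.382 -0.093]
tongtip1 [0.407 0.086]
tongtip2 [0.344 0.085]
loafboardL [ 0.651 -0.346]
```

```bash
python3 - <<'E'
from h import *
from scipy.optimize import minimize
S=cv2.imread("pics/scene0.png")[:,:,::-1].copy();T=cv2.imread("pics/top0.png")[:,:,::-1].copy()
ms=maskcol(S,(105,150,60),(122,255,255),(385,125,420,170));mt=maskcol(T,(105,150,60),(122,255,255),(170,270,210,305))
b={c:cv2.convexHull(np.argwhere(m)[:,::-1].astype(np.float32)) for c,m in(("scene",ms),("top",mt))}
head=lambda p:np.array([[p[0]+sx*.018*np.cos(p[2])-sy*.013*np.sin(p[2]),p[1]+sx*.018*np.sin(p[2])+sy*.013*np.cos(p[2]),z] for sx in(-1,1) for sy in(-1,1) for z in(.176,.192)])
def iou(p,cs,pr=0):
    t=0
    for k,c in enumerate(cs):
        o=b[c].reshape(-1,2)+.5; off=o.min(0)-20; s=10
        A=np.zeros((600,600),np.uint8);B=A.copy()
        cv2.fillConvexPoly(A,np.int32((o-off)*s),1); A=cv2.dilate(A,np.ones((s,s)))
        h=cv2.convexHull(proj(c,head(p)).astype(np.float32)).reshape(-1,2)+np.array(p[3+2*k:5+2*k])
        cv2.fillConvexPoly(B,np.int32((h-off)*s),1)
        t+=(A&B).sum()/(A|B).sum()
    return -t
for cs in(["scene","top"],["top"],["scene"]):
  for y in np.arange(-1.5,1.6,.5):
    x0=[.345,.355,y]+ [0,0]*len(cs)
    sx=[x0]+[list(np.array(x0)+np.eye(len(x0))[k]*([.01,.01,.3]+[1]*9)[k]) for k in range(len(x0))]
    if len(cs)==1: x0=x0[:3]; sx=None; f=lambda p:iou(list(p)+[0,0],cs); sx=[x0]+[list(np.array(x0)+np.eye(3)[k]*[.01,.01,.3][k]) for k in range(3)]
    else: f=lambda p:iou(p,cs)+.01*(p[3:]**2).sum()
    s=minimize(f,x0,method="Nelder-Mead",options=dict(initial_simplex=sx,maxiter=800))
    print(cs,s.x.round(3),round(s.fun,3))
E
python3 -m jog '[{"dx":0,"dy":0.05,"dz":0.12},{"dx":0.06,"dy":0.11,"dz":0.1},{"dx":0.06,"dy":0.11,"dz":0.08},{"dx":0.06,"dy":0.11},{"dx":0.06,"dy":0.11}]'
python3 -m jog '[{"dx":0.06,"dy":0.11},{"dx":0.06,"dy":0.11},{"dx":0.06,"dy":0.11},{"dx":0.06,"dy":0.11},{"dx":0.06,"dy":0.11}]'
```

```text
['scene', 'top'] [ 0.365  0.329 -2.389  0.886  1.591 -0.096  0.863] -1.23
['scene', 'top'] [ 0.365  0.325 -0.38   0.858 -0.405 -0.593  0.592] -1.288Traceback (most recent call last):
  File "<stdin>", line 23, in <module>
    res = _minimize_neldermead(fun, x0, args, callback, bounds=bounds,
                               **options)
    fxr = func(xr)
    fx = function(np.copy(x), *(wrapper_args + args))
  File "<stdin>", line 22, in <lambda>
  File "<stdin>", line 13, in iou
  File "h.py", line 5, in proj
    i=r.camera_info(c); X=np.atleast_2d(P)@i["R"].T+i["t"]; u=X@i["mtx"].T
ValueError: time passes only in moves, steps and waits
invalid input
invalid input
```

```bash
python3 - <<'E'
s=open("h.py").read()
s=s.replace('def proj(c,P):\n    i=r.camera_info(c); ','CAM={c:r.camera_info(c) for c in("scene","top")}\ndef proj(c,P):\n    i=CAM[c]; ')
open("h.py","w").write(s)
E
python3 - <<'E'
from h import *
from scipy.optimize import minimize
S=cv2.imread("pics/scene0.png")[:,:,::-1].copy();T=cv2.imread("pics/top0.png")[:,:,::-1].copy()
ms=maskcol(S,(105,130,50),(122,255,255),(385,125,420,170));mt=maskcol(T,(105,130,50),(122,255,255),(170,270,210,305))
b={c:cv2.convexHull(np.argwhere(m)[:,::-1].astype(np.float32)) for c,m in(("scene",ms),("top",mt))}
head=lambda p:np.array([[p[0]+sx*.018*np.cos(p[2])-sy*.013*np.sin(p[2]),p[1]+sx*.018*np.sin(p[2])+sy*.013*np.cos(p[2]),z] for sx in(-1,1) for sy in(-1,1) for z in(.176,.192)])
def iou(p,c):
    o=b[c].reshape(-1,2); off=o.min(0)-20; s=10
    A=np.zeros((600,600),np.uint8);B=A.copy()
    cv2.fillConvexPoly(A,np.int32((o-off)*s),1); A=cv2.dilate(A,np.ones((s,s)))
    h=cv2.convexHull(proj(c,head(p)).astype(np.float32)).reshape(-1,2)
    cv2.fillConvexPoly(B,np.int32((h-off)*s),1)
    return -(A&B).sum()/(A|B).sum()
for c in b:
  for y in np.arange(-1.5,1.6,.5):
    x0=np.array([.365,.325,y]); sx=[x0]+[x0+e for e in np.diag([.01,.01,.3])]
    s=minimize(iou,x0,args=(c,),method="Nelder-Mead",options=dict(initial_simplex=sx,maxiter=300))
    print(c,s.x.round(3),round(s.fun,3))
E
python3 -m jog '[{"wx":0,"wy":0,"wz":0,"dx":0,"dy":0.05,"dz":0.12,"hand":0},{"wx":0,"wy":0,"wz":0,"dx":0.06,"dy":0.11,"dz":0.1,"hand":0},{"wx":0,"wy":0,"wz":0,"dx":0.06,"dy":0.11,"dz":0.08,"hand":0},{"wx":0,"wy":0,"wz":0,"dx":0.06,"dy":0.11,"dz":0,"hand":0},{"wx":0,"wy":0,"wz":0,"dx":0.06,"dy":0.11,"dz":0,"hand":0}]'
```

```text
scene [ 0.393  0.281 -1.233] 0.0
scene [ 0.374  0.281 -0.467] 0.0
scene [0.374 0.281 0.333] 0.0
scene [0.393 0.281 0.533] 0.0
scene [0.397 0.278 1.05 ] 0.0
scene [0.397 0.278 1.2  ] 0.0
scene [0.408 0.298 0.9  ] 0.0
top [ 0.398  0.332 -1.8  ] 0.0
top [ 0.398  0.328 -1.6  ] 0.0
top [ 0.401  0.334 -1.433] 0.0
top [ 0.401  0.334 -0.933] 0.0
top [ 0.405  0.346 -0.478] 0.0
top [0.412 0.332 0.   ] 0.0
top [0.398 0.332 1.2  ] 0.0
clock: 1.82
tool_pos: [0.3435, -0.4345, 0.3154]
eef_rot: [0.973, 0.232, 0.001, 0.002]
contact_force: [0.6, 0.4, -0.2]
opening: 0.996
finger_force: 0.0<stdin>:13: RuntimeWarning: overflow encountered in scalar negative
```

```bash

python3 -m jog '[{"wx":0,"wy":0,"wz":0,"dx":0.075,"dy":0.135,"dz":0,"hand":0},{"wx":0,"wy":0,"wz":0,"dx":0.075,"dy":0.135,"dz":0,"hand":0},{"wx":0,"wy":0,"wz":0,"dx":0.075,"dy":0.135,"dz":0,"hand":0},{"wx":0,"wy":0,"wz":0,"dx":0.075,"dy":0.135,"dz":0,"hand":0},{"wx":0,"wy":0,"wz":0,"dx":0.075,"dy":0.135,"dz":0,"hand":0}]'
python3 -m jog '[{"wx":0,"wy":0,"wz":0,"dx":0.075,"dy":0.135,"dz":0,"hand":0},{"wx":0,"wy":0,"wz":0,"dx":0.075,"dy":0.135,"dz":0,"hand":0},{"wx":0,"wy":0,"wz":0,"dx":0.075,"dy":0.135,"dz":0,"hand":0},{"wx":0,"wy":0,"wz":0,"dx":0.075,"dy":0.135,"dz":0,"hand":0},{"wx":0,"wy":0,"wz":0,"dx":0.075,"dy":0.135,"dz":0,"hand":0}]'
python3 -m jog '[{"wx":0,"wy":0,"wz":0,"dx":0.075,"dy":0.135,"dz":-0.04,"hand":0},{"wx":0,"wy":0,"wz":0,"dx":0.075,"dy":0.135,"dz":-0.04,"hand":0},{"wx":0,"wy":0,"wz":0,"dx":0.075,"dy":0.135,"dz":-0.04,"hand":0},{"wx":0,"wy":0,"wz":0,"dx":0,"dy":0,"dz":-0.04,"hand":0},{"wx":0,"wy":0,"wz":0,"dx":0,"dy":0,"dz":0,"hand":0}]'
python3 - <<'E'
from h import *
print(r.get_state()["q"].round(2),r.get_state()["tool_pos"])
a=r.snapshot("scene");b=r.snapshot("top")
p=r.get_state()["tool_pos"]
print(proj("scene",p),proj("top",p))
A=cv2.resize(a[180:300,300:460],(800,600),interpolation=2);B=cv2.resize(b[140:260,250:410],(800,600),interpolation=2)
cv2.imwrite("pics/c.png",cv2.resize(np.vstack([A,B]),(400,600))[:,:,::-1]); cv2.imwrite("pics/c.png",cv2.resize(np.hstack([A,B]),(800,300),interpolation=cv2.INTER_AREA)[:,:,::-1])
E
```

```text
clock: 2.23
tool_pos: [0.4368, -0.2647, 0.314]
eef_rot: [0.973, 0.232, 0.0, 0.0]
contact_force: [0.3, -0.0, -0.4]
opening: 1.002
finger_force: 0.0
clock: 2.65
tool_pos: [0.5306, -0.0958, 0.314]
eef_rot: [0.973, 0.232, 0.0, 0.0]
contact_force: [1.0, -0.5, -0.4]
opening: 0.999
finger_force: 0.0
clock: 3.07
tool_pos: [0.5855, 0.0068, 0.2716]
eef_rot: [0.972, 0.235, -0.002, -0.001]
contact_force: [-0.8, -1.0, -0.3]
opening: 1.004
finger_force: 0.0
[ 0.04  0.6  -0.22  1.64  0.16  0.92 -1.34] [0.58552128 0.00680693 0.27163205]
[[363.29805787 230.17158185]] [[310.76020969 199.66352585]]
```

View pics/c.png

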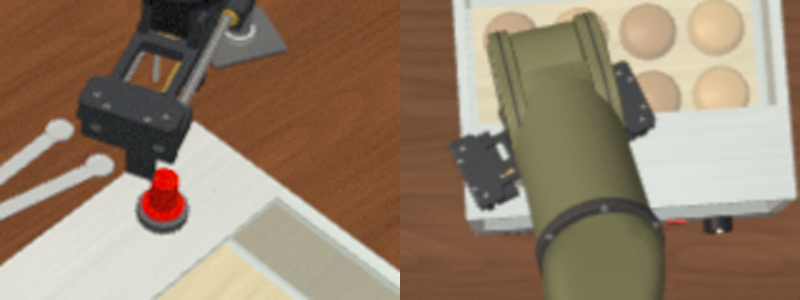

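```bash

python3 -m jog '[{"wx":0,"wy":0,"wz":0,"dx":0.022,"dy":0,"dz":-0.1,"hand":0},{"wx":0,"wy":0,"wz":0,"dx":0,"dy":0,"dz":-0.1,"hand":0},{"wx":0,"wy":0,"wz":0,"dx":0,"dy":0,"dz":-0.06,"hand":0},{"wx":0,"wy":0,"wz":0,"dx":0,"dy":0,"dz":-0.05,"hand":0},{"wx":0,"wy":0,"wz":0,"dx":0,"dy":0,"dz":0,"hand":0}]'
python3 -m jog '[{"wx":0,"wy":0,"wz":0,"dx":0,"dy":0,"dz":0,"hand":0.5},{"wx":0,"wy":0,"wz":0,"dx":0,"dy":0,"dz":0,"hand":1},{"wx":0,"wy":0,"wz":0,"dx":0,"dy":0,"dz":0,"hand":1},{"wx":0,"wy":0,"wz":0,"dx":0,"dy":0,"dz":0,"hand":1},{"wx":0,"wy":0,"wz":0,"dx":0,"dy":0,"dz":0,"hand":1}]' 12
python3 -m jog '[{"wx":0,"wy":0,"wz":0,"dx":0,"dy":0,"dz":0,"hand":1},{"wx":0,"wy":0,"wz":0,"dx":0,"dy":0,"dz":0,"hand":1},{"wx":0,"wy":0,"wz":0,"dx":0,"dy":0,"dz":0,"hand":1},{"wx":0,"wy":0,"wz":0,"dx":0,"dy":0,"dz":0,"hand":1},{"wx":0,"wy":0,"wz":0,"dx":0,"dy":0,"dz":0,"hand":1}]' 12
```

```text
clock: 3.58
tool_pos: [0.5899, 0.0011, 0.1947]
eef_rot: [0.973, 0.231, -0.002, 0.0]
contact_force: [-1.3, -1.0, -0.2]
opening: 1.002
finger_force: 0.0
clock: 4.0
tool_pos: [0.5921, 0.0036, 0.1971]
eef_rot: [0.973, 0.232, 0.001, 0.0]
contact_force: [1.6, -0.8, 0.4]
opening: 0.648
finger_force: 0.0
clock: 4.42
tool_pos: [0.5915, 0.004, 0.1962]
eef_rot: [0.973, 0.232, -0.0, -0.0]
contact_force: [-3.8, 5.5, 4.5]
opening: 0.271
finger_force: 8.0
```

```bash

python3 -m jog '[{"wx":0,"wy":0,"wz":0,"dx":0,"dy":0,"dz":0,"hand":0.5},{"wx":0,"wy":0,"wz":0,"dx":0,"dy":0,"dz":0,"hand":0.5},{"wx":0,"wy":0,"wz":0,"dx":-0.006,"dy":0.012,"dz":-0.02,"hand":0.5},{"wx":0,"wy":0,"wz":0,"dx":0,"dy":0,"dz":0,"hand":0.5},{"wx":0,"wy":0,"wz":0,"dx":0,"dy":0,"dz":0,"hand":0.5}]'
python3 -m jog '[{"wx":0,"wy":0,"wz":0,"dx":0,"dy":0,"dz":0,"hand":0.7},{"wx":0,"wy":0,"wz":0,"dx":0,"dy":0,"dz":0,"hand":0.9},{"wx":0,"wy":0,"wz":0,"dx":0,"dy":0,"dz":0,"hand":1},{"wx":0,"wy":0,"wz":0,"dx":0,"dy":0,"dz":0,"hand":1},{"wx":0,"wy":0,"wz":0,"dx":0,"dy":0,"dz":0,"hand":1}]' 12
python3 -m jog '[{"wx":0,"wy":0,"wz":0,"dx":0,"dy":0,"dz":0,"hand":1},{"wx":0,"wy":0,"wz":0,"dx":0,"dy":0,"dz":0,"hand":1},{"wx":0,"wy":0,"wz":0,"dx":0,"dy":0,"dz":0,"hand":1},{"wx":0,"wy":0,"wz":0,"dx":0,"dy":0,"dz":0,"hand":1},{"wx":0,"wy":0,"wz":0,"dx":0,"dy":0,"dz":0,"hand":1}]' 12
```

```text
clock: 4.83
tool_pos: [0.5898, 0.0069, 0.1908]
eef_rot: [0.973, 0.233, -0.0, -0.0]
contact_force: [-0.4, 0.2, -0.2]
opening: 0.498
finger_force: 0.0
clock: 5.25
tool_pos: [0.5903, 0.0065, 0.1913]
eef_rot: [0.973, 0.232, 0.0, 0.0]
contact_force: [0.0, -0.4, -0.3]
opening: 0.27
finger_force: 12.0
clock: 5.67
tool_pos: [0.5903, 0.0065, 0.1913]
eef_rot: [0.973, 0.232, 0.0, 0.0]
contact_force: [-0.8, -1.7, 0.7]
opening: 0.266
finger_force: 12.0
```

```bash

python3 -m jog '[{"wx":0,"wy":0,"wz":0,"dx":0,"dy":0,"dz":0.06,"hand":1},{"wx":0,"wy":0,"wz":0,"dx":0,"dy":0,"dz":0.1,"hand":1},{"wx":0,"wy":0,"wz":0,"dx":0,"dy":0,"dz":0.1,"hand":1},{"wx":0,"wy":0,"wz":0,"dx":0,"dy":0,"dz":0.06,"hand":1},{"wx":0,"wy":0,"wz":0,"dx":0,"dy":0,"dz":0,"hand":1}]'
python3 -m jog '[{"wx":0,"wy":0,"wz":0,"dx":-0.05,"dy":-0.07,"dz":0,"hand":1},{"wx":0,"wy":0,"wz":0,"dx":-0.09,"dy":-0.13,"dz":0,"hand":1},{"wx":0,"wy":0,"wz":0,"dx":-0.09,"dy":-0.13,"dz":0,"hand":1},{"wx":0,"wy":0,"wz":0,"dx":-0.09,"dy":-0.13,"dz":0,"hand":1},{"wx":0,"wy":0,"wz":0,"dx":-0.09,"dy":-0.13,"dz":0,"hand":1}]'
python3 -m jog '[{"wx":0,"wy":0,"wz":0,"dx":-0.09,"dy":-0.13,"dz":0,"hand":1},{"wx":0,"wy":0,"wz":0,"dx":-0.09,"dy":-0.13,"dz":0,"hand":1},{"wx":0,"wy":0,"wz":0,"dx":-0.09,"dy":-0.13,"dz":0,"hand":1},{"wx":0,"wy":0,"wz":0,"dx":-0.09,"dy":-0.13,"dz":0,"hand":1},{"wx":0,"wy":0,"wz":0,"dx":-0.05,"dy":-0.06,"dz":0,"hand":1}]'
python3 -m jog '[{"wx":0,"wy":0,"wz":0,"dx":0,"dy":0,"dz":-0.1,"hand":1},{"wx":0,"wy":0,"wz":0,"dx":0,"dy":0,"dz":-0.1,"hand":1},{"wx":0,"wy":0,"wz":0,"dx":0,"dy":0,"dz":-0.1,"hand":1},{"wx":0,"wy":0,"wz":0,"dx":0,"dy":0,"dz":-0.1,"hand":1},{"wx":0,"wy":0,"wz":0,"dx":0,"dy":0,"dz":0,"hand":1}]'
python3 - <<'E'
from h import *
print(r.get_state()["tool_pos"])
a=r.snapshot("scene");b=r.snapshot("top")
cv2.imwrite("pics/d.png",np.hstack([cv2.resize(a[230:370,120:300],(514,400),interpolation=2),cv2.resize(b[150:340,230:430],(286,272),interpolation=2)[:,:,:] if 0 else cv2.resize(b[150:290,290:390],(286,400),interpolation=2)])[:,:,::-1])
E
```

```text
clock: 6.08
tool_pos: [0.5921, 0.0072, 0.2745]
eef_rot: [0.973, 0.232, 0.003, 0.0]
contact_force: [0.3, -0.7, -1.2]
opening: 0.269
finger_force: 12.0
clock: 6.5
tool_pos: [0.4856, -0.1417, 0.27]
eef_rot: [0.973, 0.233, -0.001, -0.0]
contact_force: [0.4, -0.7, -0.4]
opening: 0.268
finger_force: 12.0
clock: 6.92
tool_pos: [0.3808, -0.2898, 0.27]
eef_rot: [0.973, 0.229, -0.002, -0.0]
contact_force: [-0.0, -0.3, 0.1]
opening: 0.267
finger_force: 12.0
clock: 7.33
tool_pos: [0.3822, -0.2839, 0.167]
eef_rot: [0.973, 0.233, -0.003, -0.003]
contact_force: [-0.7, 0.0, 0.2]
opening: 0.268
finger_force: 12.0
[ 0.38215346 -0.28385427  0.16699405]
```

View pics/d.png

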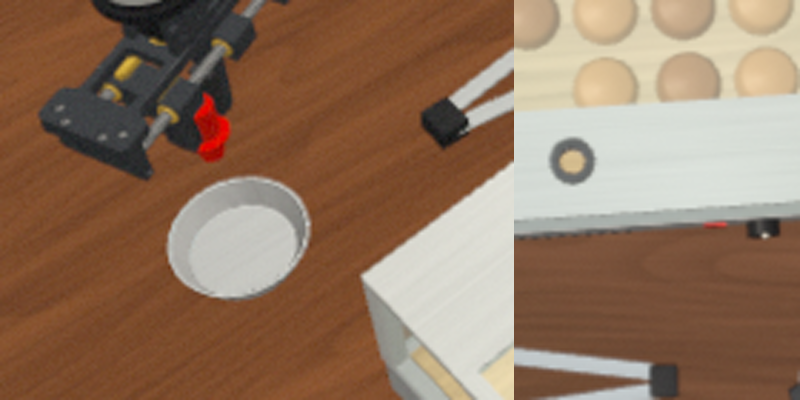

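```bash

python3 -m jog '[{"wx":0,"wy":0,"wz":0,"dx":0,"dy":0,"dz":-0.12,"hand":1},{"wx":0,"wy":0,"wz":0,"dx":0,"dy":0,"dz":-0.12,"hand":1},{"wx":0,"wy":0,"wz":0,"dx":0,"dy":0,"dz":-0.12,"hand":1},{"wx":0,"wy":0,"wz":0,"dx":0,"dy":0,"dz":-0.08,"hand":1},{"wx":0,"wy":0,"wz":0,"dx":0,"dy":0,"dz":-0.04,"hand":1}]'
python3 -m jog '[{"wx":0,"wy":0,"wz":0,"dx":0,"dy":0,"dz":-0.012,"hand":1},{"wx":0,"wy":0,"wz":0,"dx":0,"dy":0,"dz":-0.012,"hand":1},{"wx":0,"wy":0,"wz":0,"dx":0,"dy":0,"dz":0,"hand":1},{"wx":0,"wy":0,"wz":0,"dx":0,"dy":0,"dz":0,"hand":1},{"wx":0,"wy":0,"wz":0,"dx":0,"dy":0,"dz":0,"hand":1}]'
```

```text
clock: 7.85
tool_pos: [0.3855, -0.2857, 0.0503]
eef_rot: [0.973, 0.232, -0.0, -0.0]
contact_force: [0.6, -0.2, -0.4]
opening: 0.267
finger_force: 12.0
clock: 8.27
tool_pos: [0.3857, -0.2863, 0.0463]
eef_rot: [0.973, 0.232, 0.001, 0.001]
contact_force: [0.1, 0.3, -1.1]
opening: 0.267
finger_force: 12.0
```

```bash

python3 -m jog '[{"wx":0,"wy":0,"wz":0,"dx":0,"dy":0,"dz":-0.01,"hand":1},{"wx":0,"wy":0,"wz":0,"dx":0,"dy":0,"dz":-0.01,"hand":1},{"wx":0,"wy":0,"wz":0,"dx":0,"dy":0,"dz":-0.008,"hand":1},{"wx":0,"wy":0,"wz":0,"dx":0,"dy":0,"dz":0,"hand":1},{"wx":0,"wy":0,"wz":0,"dx":0,"dy":0,"dz":0,"hand":1}]'
python3 -m jog '[{"wx":0,"wy":0,"wz":0,"dx":0,"dy":0,"dz":0,"hand":0.6},{"wx":0,"wy":0,"wz":0,"dx":0,"dy":0,"dz":0,"hand":0.4},{"wx":0,"wy":0,"wz":0,"dx":0,"dy":0,"dz":0,"hand":0.4},{"wx":0,"wy":0,"wz":0,"dx":0,"dy":0,"dz":0,"hand":0.4},{"wx":0,"wy":0,"wz":0,"dx":0,"dy":0,"dz":0,"hand":0.4}]'
python3 -m jog '[{"wx":0,"wy":0,"wz":0,"dx":0,"dy":0,"dz":0.04,"hand":0.4},{"wx":0,"wy":0,"wz":0,"dx":0,"dy":0,"dz":0.08,"hand":0.4},{"wx":0,"wy":0,"wz":0,"dx":0,"dy":0,"dz":0.12,"hand":0.4},{"wx":0,"wy":0,"wz":0,"dx":0,"dy":0,"dz":0.14,"hand":0.4},{"wx":0,"wy":0,"wz":0,"dx":0,"dy":0,"dz":0.14,"hand":0.4}]'
python3 - <<'E'
from h import *
from scipy.optimize import minimize
print(r.get_state()["q"].round(2))
a=r.snapshot("scene");b=r.snapshot("top")
for n,i in(("scene",a),("top",b)): cv2.imwrite(f"pics/e_{n}.png",i[:,:,::-1])
S=cv2.imread("pics/scene0.png")[:,:,::-1].copy();T=cv2.imread("pics/top0.png")[:,:,::-1].copy()
P=np.vstack([cv2.resize(a[240:360,150:270],(400,300),interpolation=2),cv2.resize(a[235:280,335:395],(400,300),interpolation=2)])
Q=np.vstack([cv2.resize(b[185:225,285:338],(400,300),interpolation=2),cv2.resize(T[268:310,170:226],(400,300),interpolation=2)])
cv2.imwrite("pics/e.png",np.hstack([P,Q])[:,:,::-1])
# port ring: hole centre from dark collar, as outer ellipse
ms=maskcol(S,(105,130,50),(122,255,255),(385,125,420,170));mt=maskcol(T,(105,130,50),(122,255,255),(170,270,210,305))
bb={c:cv2.convexHull(np.argwhere(m)[:,::-1].astype(np.float32)).reshape(-1,2) for c,m in(("scene",ms),("top",mt))}
head=lambda p:np.array([[p[0]+sx*.018*np.cos(p[2])-sy*.013*np.sin(p[2]),p[1]+sx*.018*np.sin(p[2])+sy*.013*np.cos(p[2]),z] for sx in(-1,1) for sy in(-1,1) for z in(.176,.192)])
def iou(p,c,o):
    off=o.min(0)-20; s=10
    A=np.zeros((600,600),np.uint8);B=A.copy()
    cv2.fillConvexPoly(A,np.int32((o-off)*s),1); A=cv2.dilate(A,np.ones((s,s)))
    h=cv2.convexHull(proj(c,head(p)).astype(np.float32)).reshape(-1,2)
    cv2.fillConvexPoly(B,np.int32((h-off)*s),1)
    return -float((A&B).sum())/float((A|B).sum())
for c,o in bb.items():
  for y in np.arange(-1.5,1.6,.5):
    x0=np.array([.365,.325,y]); sx=[x0]+[x0+e for e in np.diag([.01,.01,.3])]
    s=minimize(iou,x0,args=(c,o),method="Nelder-Mead",options=dict(initial_simplex=sx,maxiter=300))
    print(c,s.x.round(3),round(s.fun,3))
E
```

```text
clock: 8.68
tool_pos: [0.3855, -0.2861, 0.0386]
eef_rot: [0.973, 0.232, 0.0, 0.0]
contact_force: [-0.4, 0.1, 5.2]
opening: 0.268
finger_force: 12.0
clock: 9.1
tool_pos: [0.3851, -0.2857, 0.0381]
eef_rot: [0.973, 0.232, -0.0, -0.0]
contact_force: [0.9, 0.6, -0.1]
opening: 0.594
finger_force: 0.0
clock: 9.52
tool_pos: [0.3844, -0.2854, 0.17]
eef_rot: [0.973, 0.232, -0.001, -0.0]
contact_force: [1.6, 0.9, -0.2]
opening: 0.602
finger_force: 0.0
[ 0.67  0.62 -0.2   2.07  0.25  0.48 -0.82]
scene [ 0.37  0.33 -2.43] -0.742
scene [ 0.369  0.331 -0.592] -0.765
scene [ 0.37   0.33  -0.607] -0.764
scene [ 0.367  0.333 -0.598] -0.763
scene [0.37 0.33 0.71] -0.743
scene [0.369 0.33  0.71 ] -0.743
scene [0.37  0.33  0.695] -0.743
top [ 0.362  0.328 -0.422] -0.895
top [ 0.362  0.327 -0.427] -0.893
top [ 0.362  0.328 -0.35 ] -0.889
top [ 0.361  0.327 -0.414] -0.893
top [ 0.362  0.328 -0.394] -0.892
top [ 0.361  0.327 -0.404] -0.891
top [0.362 0.328 2.776] -0.891
```

View pics/e.png

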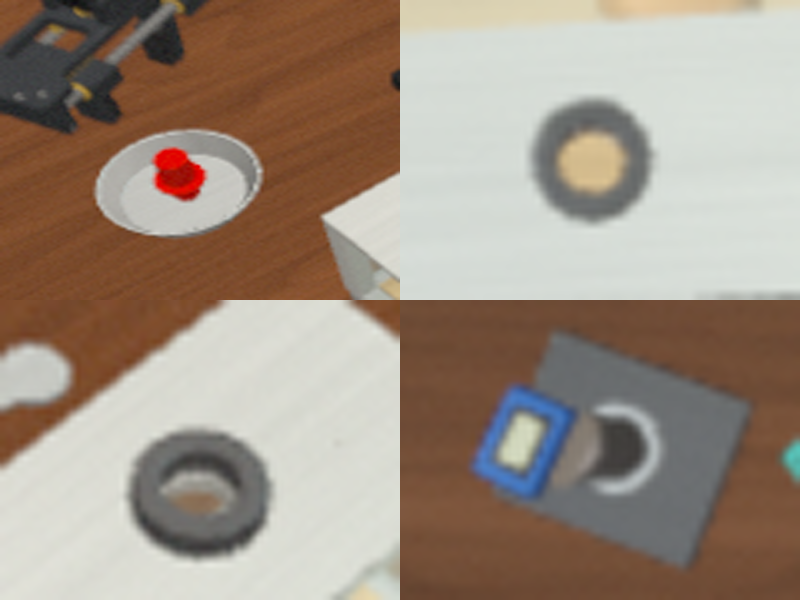

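```bash

python3 -m jog '[{"wx":0,"wy":0,"wz":0.06,"dx":0.06,"dy":0.1,"dz":0.09,"hand":0.3},{"wx":0,"wy":0,"wz":0.06,"dx":0.07,"dy":0.11,"dz":0.09,"hand":0.3},{"wx":0,"wy":0,"wz":0.06,"dx":0.07,"dy":0.11,"dz":0.09,"hand":0.3},{"wx":0,"wy":0,"wz":0.06,"dx":0.07,"dy":0.11,"dz":0.09,"hand":0.3},{"wx":0,"wy":0,"wz":0.06,"dx":0.04,"dy":0.13,"dz":0.04,"hand":0.3}]'
python3 -m jog '[{"wx":0,"wy":0,"wz":0.06,"dx":0,"dy":0.13,"dz":0,"hand":0.3},{"wx":0,"wy":0,"wz":0.06,"dx":0,"dy":0.13,"dz":0,"hand":0.3},{"wx":0,"wy":0,"wz":0.06,"dx":0,"dy":0.13,"dz":0,"hand":0.3},{"wx":0,"wy":0,"wz":0.06,"dx":0,"dy":0.13,"dz":0,"hand":0.3},{"wx":0,"wy":0,"wz":0.06,"dx":0,"dy":0.13,"dz":0,"hand":0.3}]'
python3 -m jog '[{"wx":0,"wy":0,"wz":0.06,"dx":0,"dy":0.13,"dz":0,"hand":0.3},{"wx":0,"wy":0,"wz":0.06,"dx":0,"dy":0.13,"dz":0,"hand":0.3},{"wx":0,"wy":0,"wz":0.06,"dx":-0.05,"dy":0.13,"dz":0,"hand":0.3},{"wx":0,"wy":0,"wz":0.06,"dx":-0.06,"dy":0.13,"dz":0,"hand":0.3},{"wx":0,"wy":0,"wz":0.06,"dx":-0.06,"dy":0.13,"dz":0,"hand":0.3}]'
python3 -m jog '[{"wx":0,"wy":0,"wz":0.06,"dx":-0.06,"dy":0.13,"dz":0,"hand":0.3},{"wx":0,"wy":0,"wz":0.06,"dx":-0.06,"dy":0.13,"dz":0,"hand":0.3},{"wx":0,"wy":0,"wz":0.06,"dx":-0.06,"dy":0.13,"dz":0,"hand":0.3},{"wx":0,"wy":0,"wz":0.06,"dx":0,"dy":0,"dz":0,"hand":0.3},{"wx":0,"wy":0,"wz":0,"dx":0,"dy":0,"dz":0,"hand":0.3}]'
python3 - <<'E'
from h import *
from scipy.spatial.transform import Rotation as R
s=r.get_state();print(s["q"].round(2),s["tool_pos"]);M=R.from_quat(s["eef_rot"]).as_matrix();print("toolx",np.arctan2(M[1,0],M[0,0]),"tooly",np.arctan2(M[1,1],M[0,1]),M[:,2].round(4))
E
```

```text
clock: 10.03
tool_pos: [0.4652, -0.1453, 0.2709]
eef_rot: [0.859, 0.511, 0.002, 0.002]
contact_force: [1.7, -0.4, -0.3]
opening: 0.701
finger_force: 0.0
clock: 10.45
tool_pos: [0.4619, 0.0179, 0.2682]
eef_rot: [0.669, 0.743, -0.0, 0.0]
contact_force: [1.1, 0.5, 0.3]
opening: 0.702
finger_force: 0.0
clock: 10.87
tool_pos: [0.4191, 0.1801, 0.268]
eef_rot: [0.42, 0.907, -0.0, -0.0]
contact_force: [-0.0, 0.2, 1.4]
opening: 0.701
finger_force: 0.0
clock: 11.28
tool_pos: [0.3736, 0.2783, 0.2681]
eef_rot: [0.191, 0.982, 0.0, -0.0]
contact_force: [0.2, -1.0, 0.3]
opening: 0.697
finger_force: 0.0
[-0.16  0.56 -0.9   1.97  0.57  0.88 -0.18] [0.37360703 0.27834782 0.26812382]
toolx 2.757010160000304 tooly 1.186213718009253 [-9.e-04  5.e-04 -1.e+00]
```

```bash

python3 -m jog '[{"wx":0,"wy":0,"wz":0,"dx":-0.015,"dy":0.1,"dz":0,"hand":0.4},{"wx":0,"wy":0,"wz":0,"dx":-0.015,"dy":0.1,"dz":0,"hand":0.4},{"wx":0,"wy":0,"wz":0,"dx":0,"dy":0,"dz":0,"hand":0.4},{"wx":0,"wy":0,"wz":0,"dx":0,"dy":0,"dz":-0.1,"hand":0.4},{"wx":0,"wy":0,"wz":0,"dx":0,"dy":0,"dz":0,"hand":0.4}]'
python3 - <<'E'
from h import *
a=r.snapshot("scene");b=r.snapshot("top")
print(r.get_state()["tool_pos"],proj("scene",r.get_state()["tool_pos"]))
cv2.imwrite("pics/f.png",np.hstack([cv2.resize(a[100:220,340:440],(500,600),interpolation=2),cv2.resize(b[240:340,150:200],(300,600),interpolation=2)])[:,:,::-1])
E
```

```text
clock: 11.7
tool_pos: [0.3675, 0.3231, 0.2404]
eef_rot: [0.197, 0.98, -0.003, -0.001]
contact_force: [-0.6, -1.4, -0.4]
opening: 0.597
finger_force: 0.0
[0.3679351  0.32447944 0.2426468 ] [[402.5475624  125.01665123]]
```

View pics/f.png

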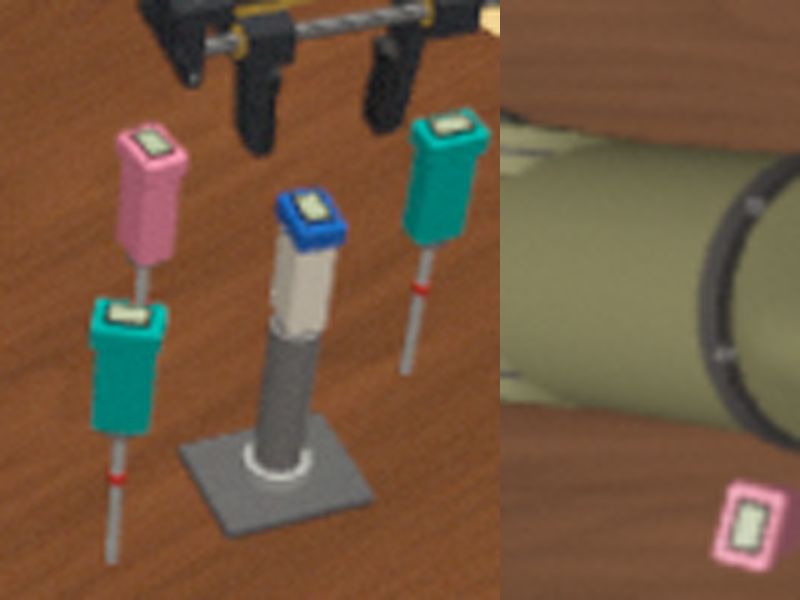

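```bash

python3 -m jog '[{"wx":0,"wy":0,"wz":0,"dx":-0.007,"dy":0.02,"dz":0,"hand":0.4},{"wx":0,"wy":0,"wz":0,"dx":0,"dy":0,"dz":-0.08,"hand":0.4},{"wx":0,"wy":0,"wz":0,"dx":0,"dy":0,"dz":-0.12,"hand":0.4},{"wx":0,"wy":0,"wz":0,"dx":0,"dy":0,"dz":-0.12,"hand":0.4},{"wx":0,"wy":0,"wz":0,"dx":0,"dy":0,"dz":-0.08,"hand":0.4}]'
python3 -m jog '[{"wx":0,"wy":0,"wz":0,"dx":0,"dy":0,"dz":0,"hand":0.5},{"wx":0,"wy":0,"wz":0,"dx":0,"dy":0,"dz":0,"hand":0.6},{"wx":0,"wy":0,"wz":0,"dx":0,"dy":0,"dz":0,"hand":0.65},{"wx":0,"wy":0,"wz":0,"dx":0,"dy":0,"dz":0,"hand":0.7},{"wx":0,"wy":0,"wz":0,"dx":0,"dy":0,"dz":0,"hand":0.7}]' 5
python3 -m jog '[{"wx":0,"wy":0,"wz":0,"dx":0,"dy":0,"dz":0,"hand":0.8},{"wx":0,"wy":0,"wz":0,"dx":0,"dy":0,"dz":0,"hand":1},{"wx":0,"wy":0,"wz":0,"dx":0,"dy":0,"dz":0,"hand":1},{"wx":0,"wy":0,"wz":0,"dx":0,"dy":0,"dz":0,"hand":1},{"wx":0,"wy":0,"wz":0,"dx":0,"dy":0,"dz":0,"hand":1}]' 5
```

```text
clock: 12.22
tool_pos: [0.3663, 0.3312, 0.1422]
eef_rot: [0.196, 0.981, -0.0, 0.0]
contact_force: [1.1, -0.4, -0.5]
opening: 0.601
finger_force: 0.0
clock: 12.63
tool_pos: [0.3666, 0.3322, 0.1447]
eef_rot: [0.195, 0.981, 0.001, 0.001]
contact_force: [-0.8, 0.0, -0.1]
opening: 0.303
finger_force: 0.2
clock: 13.05
tool_pos: [0.3664, 0.3322, 0.1444]
eef_rot: [0.195, 0.981, 0.001, 0.001]
contact_force: [-0.5, -0.7, 6.9]
opening: 0.294
finger_force: 5.0
```

```bash

python3 -m jog '[{"wx":0,"wy":0,"wz":0,"dx":0,"dy":0,"dz":0,"hand":0.5},{"wx":0,"wy":0,"wz":0,"dx":0,"dy":0,"dz":0,"hand":0.5},{"wx":0,"wy":0,"wz":0,"dx":0,"dy":0,"dz":-0.015,"hand":0.5},{"wx":0,"wy":0,"wz":0,"dx":0,"dy":0,"dz":-0.015,"hand":0.5},{"wx":0,"wy":0,"wz":0,"dx":0,"dy":0,"dz":0,"hand":0.5}]'
python3 -m jog '[{"wx":0,"wy":0,"wz":0,"dx":0,"dy":0,"dz":0,"hand":0.6},{"wx":0,"wy":0,"wz":0,"dx":0,"dy":0,"dz":0,"hand":0.65},{"wx":0,"wy":0,"wz":0,"dx":0,"dy":0,"dz":0,"hand":0.7},{"wx":0,"wy":0,"wz":0,"dx":0,"dy":0,"dz":0,"hand":0.8},{"wx":0,"wy":0,"wz":0,"dx":0,"dy":0,"dz":0,"hand":1}]' 5
python3 -m jog '[{"wx":0,"wy":0,"wz":0,"dx":0,"dy":0,"dz":0,"hand":1},{"wx":0,"wy":0,"wz":0,"dx":0,"dy":0,"dz":0,"hand":1},{"wx":0,"wy":0,"wz":0,"dx":0,"dy":0,"dz":0,"hand":1},{"wx":0,"wy":0,"wz":0,"dx":0,"dy":0,"dz":0,"hand":1},{"wx":0,"wy":0,"wz":0,"dx":0,"dy":0,"dz":0,"hand":1}]' 5
```

```text
clock: 13.47
tool_pos: [0.3657, 0.3312, 0.1349]
eef_rot: [0.195, 0.981, -0.001, -0.0]
contact_force: [-0.5, -0.4, -0.4]
opening: 0.505
finger_force: 0.0
clock: 13.88
tool_pos: [0.3659, 0.3316, 0.1358]
eef_rot: [0.195, 0.981, 0.0, 0.0]
contact_force: [0.0, 0.8, -0.8]
opening: 0.295
finger_force: 5.0
clock: 14.3
tool_pos: [0.3659, 0.3317, 0.1358]
eef_rot: [0.195, 0.981, 0.0, -0.0]
contact_force: [-0.6, 0.8, 0.3]
opening: 0.298
finger_force: 5.0
```

```bash

python3 - <<'E'
from h import *
a=np.mean([r.snapshot("scene").astype(float) for _ in range(4)],0).astype(np.uint8)
cv2.imwrite("pics/g.png",cv2.resize(a[105:180,360:440],(640,600),interpolation=cv2.INTER_CUBIC)[:,:,::-1])
E
```

```text
(no output)
```

View pics/g.png

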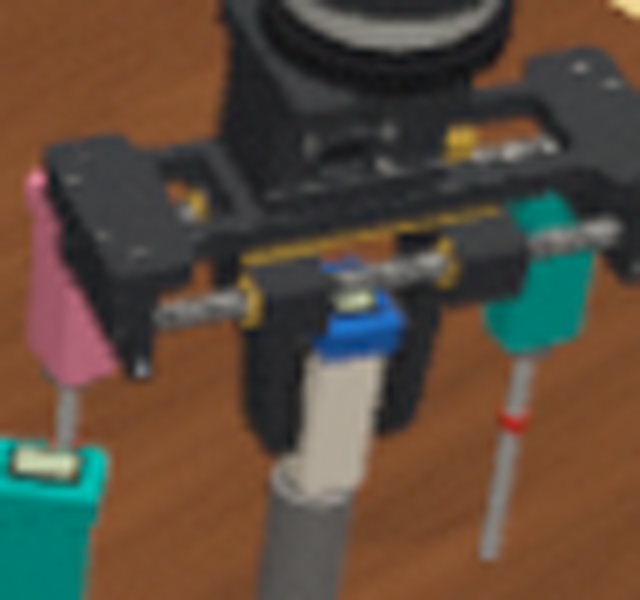

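```bash

python3 -m jog '[{"wx":0,"wy":0,"wz":0,"dx":0,"dy":0,"dz":0,"hand":1},{"wx":0,"wy":0,"wz":0,"dx":0,"dy":0,"dz":0,"hand":1},{"wx":0,"wy":0,"wz":0,"dx":0,"dy":0,"dz":0,"hand":1},{"wx":0,"wy":0,"wz":0,"dx":0,"dy":0,"dz":0,"hand":1},{"wx":0,"wy":0,"wz":0,"dx":0,"dy":0,"dz":0,"hand":1}]' 15
python3 -m jog '[{"wx":0,"wy":0,"wz":0.03,"dx":0,"dy":0,"dz":0,"hand":1},{"wx":0,"wy":0,"wz":0.03,"dx":0,"dy":0,"dz":0,"hand":1},{"wx":0,"wy":0,"wz":0,"dx":0,"dy":0,"dz":0,"hand":1},{"wx":0,"wy":0,"wz":0,"dx":0,"dy":0,"dz":0,"hand":1},{"wx":0,"wy":0,"wz":0,"dx":0,"dy":0,"dz":0,"hand":1}]' 5
python3 -c "
from plant import r
print(r.get_state()['moment'])"
```

```text
clock: 14.92
tool_pos: [0.3659, 0.3317, 0.1357]
eef_rot: [0.195, 0.981, 0.0, -0.0]
contact_force: [-0.4, -0.5, 0.3]
opening: 0.29
finger_force: 15.0
clock: 15.33
tool_pos: [0.366, 0.3317, 0.1358]
eef_rot: [0.137, 0.991, 0.0, 0.0]
contact_force: [-0.0, -0.4, -0.1]
opening: 0.294
finger_force: 5.0
[ 0.06670251 -0.17564465  0.02649987]
```

```bash

python3 -m jog '[{"wx":0,"wy":0,"wz":0,"dx":0,"dy":0,"dz":0,"hand":1},{"wx":0,"wy":0,"wz":0,"dx":0,"dy":0,"dz":0,"hand":1},{"wx":0,"wy":0,"wz":0,"dx":0,"dy":0,"dz":0.03,"hand":1},{"wx":0,"wy":0,"wz":0,"dx":0,"dy":0,"dz":0.06,"hand":1},{"wx":0,"wy":0,"wz":0,"dx":0,"dy":0,"dz":0.08,"hand":1}]' 20
python3 -m jog '[{"wx":0,"wy":0,"wz":0,"dx":0,"dy":0,"dz":0.1,"hand":1},{"wx":0,"wy":0,"wz":0,"dx":0,"dy":0,"dz":0.1,"hand":1},{"wx":0,"wy":0,"wz":0,"dx":0,"dy":0,"dz":0.1,"hand":1},{"wx":0,"wy":0,"wz":0,"dx":0,"dy":0,"dz":0.1,"hand":1},{"wx":0,"wy":0,"wz":0,"dx":0,"dy":0,"dz":0.1,"hand":1}]' 20
python3 -m jog '[{"wx":0,"wy":0,"wz":0,"dx":0,"dy":0,"dz":0.1,"hand":1},{"wx":0,"wy":0,"wz":0,"dx":0,"dy":0,"dz":0.1,"hand":1},{"wx":0,"wy":0,"wz":0,"dx":0,"dy":0,"dz":0.1,"hand":1},{"wx":0,"wy":0,"wz":0,"dx":0,"dy":0,"dz":0.05,"hand":1},{"wx":0,"wy":0,"wz":0,"dx":0,"dy":0,"dz":0,"hand":1}]' 20
python3 - <<'E'
from h import *
a=np.mean([r.snapshot("scene").astype(float) for _ in range(4)],0).astype(np.uint8)
cv2.imwrite("pics/h.png",cv2.resize(a[30:180,340:460],(480,600),interpolation=cv2.INTER_CUBIC)[:,:,::-1])
print(r.get_state()["q"].round(2))
E
```

```text
clock: 15.75
tool_pos: [0.3653, 0.3312, 0.1783]
eef_rot: [0.136, 0.991, -0.001, -0.001]
contact_force: [0.9, 1.0, -1.3]
opening: 0.286
finger_force: 19.9
clock: 16.17
tool_pos: [0.3653, 0.3314, 0.3049]
eef_rot: [0.136, 0.991, -0.0, -0.0]
contact_force: [0.8, 0.7, -1.2]
opening: 0.287
finger_force: 20.0
clock: 16.58
tool_pos: [0.3659, 0.3331, 0.3939]
eef_rot: [0.136, 0.991, 0.002, 0.001]
contact_force: [0.4, -0.1, -0.9]
opening: 0.291
finger_force: 20.0
[-0.19  0.48 -1.    1.69  0.42  1.21 -0.  ]
```

View pics/h.png

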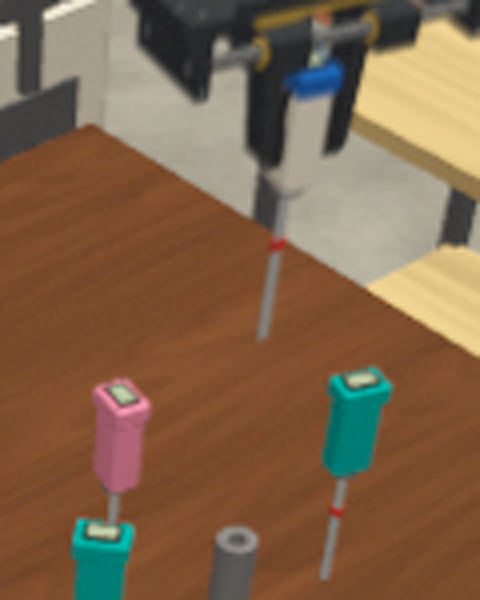

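```bash

python3 -m jog '[{"wx":0,"wy":0,"wz":0,"dx":0.05,"dy":-0.07,"dz":0,"hand":1},{"wx":0,"wy":0,"wz":0,"dx":0.08,"dy":-0.11,"dz":0,"hand":1},{"wx":0,"wy":0,"wz":0,"dx":0.08,"dy":-0.11,"dz":0,"hand":1},{"wx":0,"wy":0,"wz":0,"dx":0.08,"dy":-0.11,"dz":0,"hand":1},{"wx":0,"wy":0,"wz":0,"dx":0.08,"dy":-0.12,"dz":0,"hand":1}]'
python3 -m jog '[{"wx":0,"wy":0,"wz":0,"dx":0.08,"dy":-0.12,"dz":0,"hand":1},{"wx":0,"wy":0,"wz":0,"dx":0.08,"dy":-0.12,"dz":0,"hand":1},{"wx":0,"wy":0,"wz":0,"dx":0.08,"dy":-0.12,"dz":0,"hand":1},{"wx":0,"wy":0,"wz":0,"dx":0.08,"dy":-0.12,"dz":0,"hand":1},{"wx":0,"wy":0,"wz":0,"dx":0.08,"dy":-0.12,"dz":0,"hand":1}]'
python3 -m jog '[{"wx":0,"wy":0,"wz":0,"dx":0.08,"dy":-0.1,"dz":0,"hand":1},{"wx":0,"wy":0,"wz":0,"dx":0.05,"dy":-0.07,"dz":0,"hand":1},{"wx":0,"wy":0,"wz":0,"dx":0,"dy":0,"dz":0,"hand":1},{"wx":0,"wy":0,"wz":0,"dx":0,"dy":0,"dz":0,"hand":1},{"wx":0,"wy":0,"wz":0,"dx":0,"dy":0,"dz":0,"hand":1}]'

```

```text
clock: 17.2
tool_pos: [0.4585, 0.2002, 0.3895]
eef_rot: [0.135, 0.991, -0.001, -0.001]
contact_force: [0.0, 0.8, -0.8]
opening: 0.292
finger_force: 20.0
clock: 17.62
tool_pos: [0.5585, 0.0495, 0.3892]
eef_rot: [0.136, 0.991, -0.001, -0.001]
contact_force: [0.4, 0.8, -1.1]
opening: 0.286
finger_force: 20.0
clock: 18.03
tool_pos: [0.59, 0.0102, 0.3898]
eef_rot: [0.135, 0.991, 0.0, -0.001]
contact_force: [0.1, -0.2, -1.1]
opening: 0.29
finger_force: 20.0
```

```bash

python3 -m jog '[{"wx":0,"wy":0,"wz":0,"dx":0,"dy":-0.014,"dz":-0.06,"hand":1},{"wx":0,"wy":0,"wz":0,"dx":0,"dy":0,"dz":-0.08,"hand":1},{"wx":0,"wy":0,"wz":0,"dx":0,"dy":0,"dz":-0.06,"hand":1},{"wx":0,"wy":0,"wz":0,"dx":0,"dy":0,"dz":0,"hand":1},{"wx":0,"wy":0,"wz":0,"dx":0,"dy":0,"dz":0,"hand":1}]'
cat > m.py <<'E'
from h import *
from scipy.spatial.transform import Rotation as R
def inv(c,px,z): return least_squares(lambda p:proj(c,[p[0],p[1],z])[0]-px,[.59,.0]).x
def collar(c,im):
    l,t,rr,b=(340,240,390,280) if c=="scene" else (295,190,328,220)
    g=cv2.cvtColor(im,cv2.COLOR_RGB2HSV)[t:b,l:rr]
    m=((g[...,2]<140)).astype(np.uint8); n,lab,st,_=cv2.connectedComponentsWithStats(m)
    cx,cy=proj(c,[.59,.0065,.18])[0]-[l,t]
    k=min(range(1,n),key=lambda k:abs(st[k,0]+st[k,2]/2-cx)+abs(st[k,1]+st[k,3]/2-cy)-(st[k,4]>60)*100)
    h=cv2.convexHull(np.argwhere(lab==k)[:,::-1].astype(np.int32)); mm=np.zeros_like(m); cv2.fillConvexPoly(mm,h,1)
    return cen(mm)[0]+[l,t],st[k]
model=lambda p:np.r_[circ(*p[:2],.18,.022),circ(*p[:2],.168,.022)]
E
python3 - <<'E'
from m import *
for c in("scene","top"):
    im=cv2.imread(f"pics/e_{c}.png")[:,:,::-1].copy(); o,s=collar(c,im); print("port",c,o,s,fit({c:o},model,[.59,.006]))
s=r.get_state();p=s["tool_pos"];print(p,R.from_quat(s["eef_rot"]).as_matrix()[:,2])
a=np.mean([r.snapshot("scene").astype(float) for _ in range(5)],0).astype(np.uint8);cv2.imwrite("pics/i_s.png",a[:,:,::-1])
zt=p[2]-.1358+.015
print("pred tip,band",proj("scene",[*p[:2],zt]),proj("scene",[*p[:2],zt+.065]))
x,y=map(int,proj("scene",[*p[:2],zt+.065])[0])
h=cv2.cvtColor(a,cv2.COLOR_RGB2HSV)
m=maskcol(a,(0,110,60),(8,255,255),(x-15,y-15,x+15,y+15))|maskcol(a,(172,110,60),(180,255,255),(x-15,y-15,x+15,y+15))
w=(m>0)*1.; print(cen(m) if m.any() else None, "band xy",inv("scene",cen(m)[0],zt+.065) if m.any() else 0)
cv2.imwrite("pics/i.png",cv2.resize(a[165:285,310:410],(500,600),interpolation=cv2.INTER_CUBIC)[:,:,::-1])
E
```

```text
clock: 18.45
tool_pos: [0.59, 0.0068, 0.3405]
eef_rot: [0.135, 0.991, -0.0, -0.001]
contact_force: [-0.6, -0.6, 0.4]
opening: 0.292
finger_force: 20.0
port scene [364.35625 263.76875] [ 14  15  21  19 278] (array([0.5927391 , 0.00615133]), array([-0., -0.]))
port top [309.94117647 205.94117647] [  8   9  15  15 119] (array([0.5860778 , 0.00464275]), array([-0.,  0.]))
[0.58998215 0.0068447  0.34054927] [-1.61574851e-03  1.36816121e-04 -9.99998685e-01]
pred tip,band [[364.93347976 248.49376846]] [[366.84452768 226.4638307 ]]
(array([366.94736842, 228.31578947]), 19) band xy [0.59360368 0.00387401]
```

View pics/i.png

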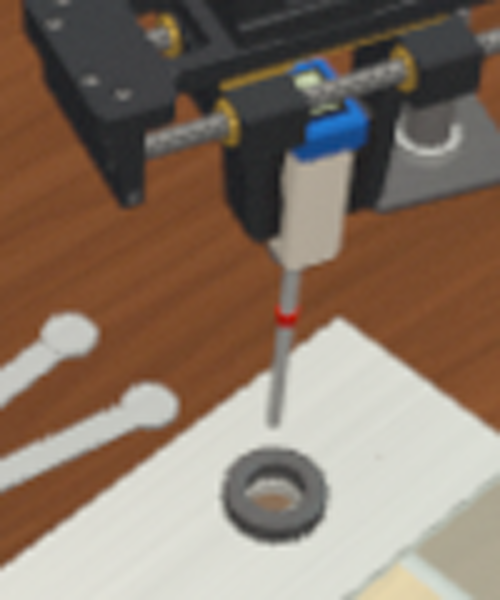

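```bash

python3 -m jog '[{"wx":0,"wy":0,"wz":0,"dx":0.002,"dy":0.005,"dz":-0.04,"hand":1},{"wx":0,"wy":0,"wz":0,"dx":0,"dy":0,"dz":-0.04,"hand":1},{"wx":0,"wy":0,"wz":0,"dx":0,"dy":0,"dz":-0.02,"hand":1},{"wx":0,"wy":0,"wz":0,"dx":0,"dy":0,"dz":0,"hand":1},{"wx":0,"wy":0,"wz":0,"dx":0,"dy":0,"dz":0,"hand":1}]'
python3 - <<'E'
from m import *
s=r.get_state();p=s["tool_pos"];print(p,R.from_quat(s["eef_rot"]).as_matrix()[:,2])
a=np.mean([r.snapshot("scene").astype(float) for _ in range(5)],0).astype(np.uint8);cv2.imwrite("pics/j_s.png",a[:,:,::-1])
zt=p[2]-.1358+.015
e=cv2.imread("pics/e_scene.png")[:,:,::-1].astype(float)
d=np.abs(a-e).sum(2)
for v in range(232,264):
    row=d[v,352:380]; w=np.where(row>40,row,0)
    if w.sum()>0: print(v,round((w*np.arange(352,380)).sum()/w.sum(),2),int((row>40).sum()),end=' | ')
print("\npred tip,band",zt,proj("scene",[*p[:2],zt]),proj("scene",[*p[:2],zt+.065]), "rim c",proj("scene",[.5927,.0062,.18]))
b=maskcol(a,(0,110,60),(8,255,255),(355,225,380,255));print(cen(b))
cv2.imwrite("pics/j.png",cv2.resize(a[220:280,335:395],(600,600),interpolation=cv2.INTER_CUBIC)[:,:,::-1])
E
```

```text
clock: 19.12
tool_pos: [0.5911, 0.0067, 0.315]
eef_rot: [0.136, 0.991, -0.0, -0.001]
contact_force: [0.4, -0.0, -1.2]
opening: 0.289
finger_force: 20.0
[0.59111858 0.00673164 0.31501551] [-1.37292395e-03 -3.30632690e-05 -9.99999057e-01]
232 367.0 3 | 233 366.74 4 | 234 366.6 4 | 235 366.3 4 | 236 367.1 5 | 237 366.46 6 | 238 366.2 5 | 239 366.08 5 | 240 365.79 4 | 241 365.72 4 | 242 365.6 4 | 243 365.48 4 | 244 365.39 4 | 245 365.34 4 | 246 365.27 4 | 247 365.05 5 | 248 364.81 4 | 249 364.74 4 | 250 364.61 4 | 251 364.47 4 | 252 364.41 4 | 253 364.35 4 | 254 364.1 3 | 255 364.45 2 | 256 364.43 2 | 257 364.06 3 | 258 363.87 3 | 
pred tip,band 0.19421551265952547 [[364.56696286 256.91151759]] [[366.4201297  235.77089466]] rim c [[364.50548468 261.85878314]]
(array([365.71428571, 236.85714286]), 14)
```

View pics/j.png

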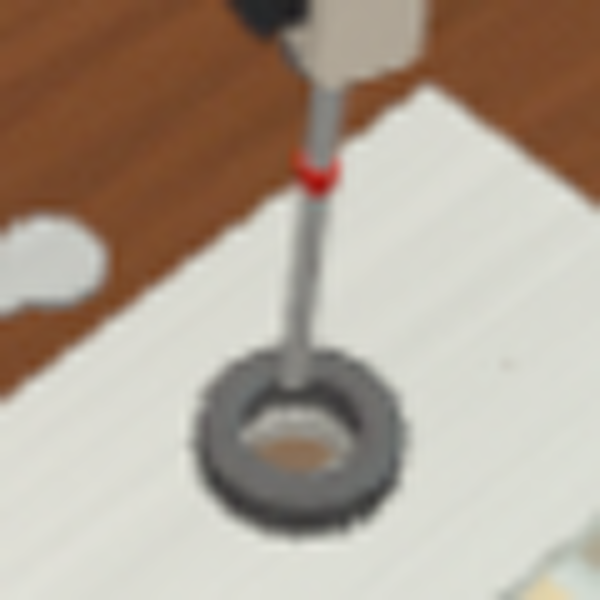

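```bash

python3 -m jog '[{"wx":0,"wy":0,"wz":0,"dx":0,"dy":0.007,"dz":0,"hand":1},{"wx":0,"wy":0,"wz":0,"dx":0,"dy":0,"dz":-0.01,"hand":1},{"wx":0,"wy":0,"wz":0,"dx":0,"dy":0,"dz":0,"hand":1},{"wx":0,"wy":0,"wz":0,"dx":0,"dy":0,"dz":0,"hand":1},{"wx":0,"wy":0,"wz":0,"dx":0,"dy":0,"dz":0,"hand":1}]'
python3 -m jog '[{"wx":0,"wy":0,"wz":0,"dx":0,"dy":0,"dz":-0.03,"hand":1},{"wx":0,"wy":0,"wz":0,"dx":0,"dy":0,"dz":-0.03,"hand":1},{"wx":0,"wy":0,"wz":0,"dx":0,"dy":0,"dz":-0.03,"hand":1},{"wx":0,"wy":0,"wz":0,"dx":0,"dy":0,"dz":-0.03,"hand":1},{"wx":0,"wy":0,"wz":0,"dx":0,"dy":0,"dz":-0.02,"hand":1}]'
python3 -m jog '[{"wx":0,"wy":0,"wz":0,"dx":0,"dy":0,"dz":-0.02,"hand":1},{"wx":0,"wy":0,"wz":0,"dx":0,"dy":0,"dz":-0.02,"hand":1},{"wx":0,"wy":0,"wz":0,"dx":0,"dy":0,"dz":-0.01,"hand":1},{"wx":0,"wy":0,"wz":0,"dx":0,"dy":0,"dz":0,"hand":1},{"wx":0,"wy":0,"wz":0,"dx":0,"dy":0,"dz":0,"hand":1}]'
```

```text
clock: 19.78
tool_pos: [0.5914, 0.0087, 0.3132]
eef_rot: [0.136, 0.991, 0.0, -0.0]
contact_force: [0.7, -0.1, -0.1]
opening: 0.289
finger_force: 20.0
clock: 20.2
tool_pos: [0.5909, 0.0084, 0.2767]
eef_rot: [0.136, 0.991, -0.0, -0.001]
contact_force: [0.4, -0.3, -0.2]
opening: 0.284
finger_force: 20.0
clock: 20.62
tool_pos: [0.5915, 0.0088, 0.2658]
eef_rot: [0.136, 0.991, 0.0, 0.0]
contact_force: [-0.7, -0.7, -1.4]
opening: 0.286
finger_force: 20.0
```

```bash

python3 -m jog '[{"wx":0,"wy":0,"wz":0,"dx":0,"dy":0,"dz":-0.02,"hand":1},{"wx":0,"wy":0,"wz":0,"dx":0,"dy":0,"dz":-0.03,"hand":1},{"wx":0,"wy":0,"wz":0,"dx":0,"dy":0,"dz":-0.02,"hand":1},{"wx":0,"wy":0,"wz":0,"dx":0,"dy":0,"dz":-0.02,"hand":1},{"wx":0,"wy":0,"wz":0,"dx":0,"dy":0,"dz":-0.01,"hand":1}]'
python3 -m jog '[{"wx":0,"wy":0,"wz":0,"dx":0,"dy":0,"dz":-0.008,"hand":1},{"wx":0,"wy":0,"wz":0,"dx":0,"dy":0,"dz":0,"hand":1},{"wx":0,"wy":0,"wz":0,"dx":0,"dy":0,"dz":0,"hand":1},{"wx":0,"wy":0,"wz":0,"dx":0,"dy":0,"dz":0,"hand":1},{"wx":0,"wy":0,"wz":0,"dx":0,"dy":0,"dz":0,"hand":1}]'
python3 - <<'E'
from m import *
s=r.get_state();p=s["tool_pos"];print(p,R.from_quat(s["eef_rot"]).as_matrix()[:,2])
a=np.mean([r.snapshot("scene").astype(float) for _ in range(5)],0).astype(np.uint8)
b=maskcol(a,(0,90,60),(10,255,255),(352,250,380,275))|maskcol(a,(170,90,60),(180,255,255),(352,250,380,275));print(cen(b),collar("scene",a))
cv2.imwrite("pics/k.png",cv2.resize(a[230:280,340:390],(600,600),interpolation=cv2.INTER_CUBIC)[:,:,::-1])
E
```

```text
clock: 21.03
tool_pos: [0.591, 0.0084, 0.2396]
eef_rot: [0.136, 0.991, -0.0, -0.001]
contact_force: [-0.6, 0.3, -1.1]
opening: 0.289
finger_force: 20.0
clock: 21.45
tool_pos: [0.5916, 0.0087, 0.239]
eef_rot: [0.136, 0.991, 0.0, 0.0]
contact_force: [0.2, -0.0, -1.1]
opening: 0.29
finger_force: 20.0
[0.59158773 0.00873938 0.23902098] [ 5.50537886e-04  1.58145886e-04 -9.99999836e-01]
(array([364.71428571, 261.42857143]), 14) (array([364.35625, 263.76875]), array([ 14,  15,  21,  19, 276], dtype=int32))
```

View pics/k.png

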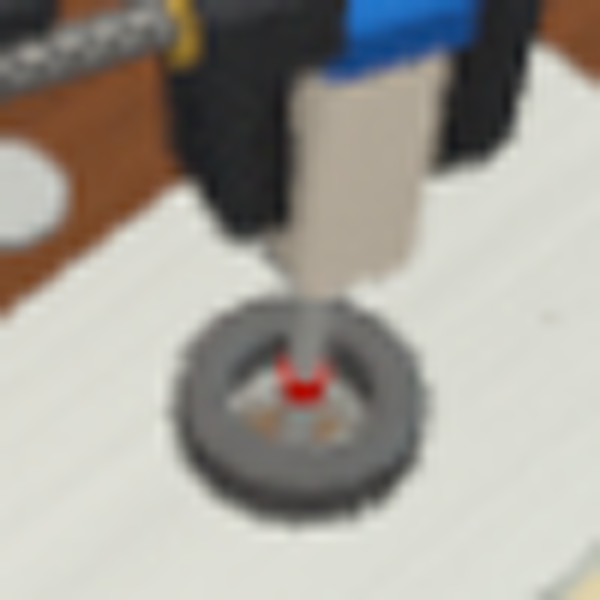

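The picture shows the red band at (364.7, 261.4) and the rim centre at (364.5, 261.9). The band is centred in the bore with a gap all round, so I'll hold here.

```bash

python3 -m jog '[{"wx":0,"wy":0,"wz":0,"dx":0,"dy":0,"dz":-0.005,"hand":1},{"wx":0,"wy":0,"wz":0,"dx":0,"dy":0,"dz":0,"hand":1},{"wx":0,"wy":0,"wz":0,"dx":0,"dy":0,"dz":0,"hand":1},{"wx":0,"wy":0,"wz":0,"dx":0,"dy":0,"dz":0,"hand":1},{"wx":0,"wy":0,"wz":0,"dx":0,"dy":0,"dz":0,"hand":1}]'
for i in 1 2 3 4 5 6 7 8 9 10; do python3 -m jog '[{"wx":0,"wy":0,"wz":0,"dx":0,"dy":0,"dz":0,"hand":1},{"wx":0,"wy":0,"wz":0,"dx":0,"dy":0,"dz":0,"hand":1},{"wx":0,"wy":0,"wz":0,"dx":0,"dy":0,"dz":0,"hand":1},{"wx":0,"wy":0,"wz":0,"dx":0,"dy":0,"dz":0,"hand":1},{"wx":0,"wy":0,"wz":0,"dx":0,"dy":0,"dz":0,"hand":1}]' | grep -E "clock|tool_pos" | tr '\n' ' '; done
python3 - <<'E'
from m import *
a=np.mean([r.snapshot("scene").astype(float) for _ in range(5)],0).astype(np.uint8)
b=maskcol(a,(0,90,60),(10,255,255),(352,250,380,275))|maskcol(a,(170,90,60),(180,255,255),(352,250,380,275));print(cen(b))
print(r.finish_job())
E
```

```text
clock: 22.12
tool_pos: [0.5914, 0.0087, 0.2375]
eef_rot: [0.136, 0.991, 0.0, -0.0]
contact_force: [-0.7, 0.4, -1.7]
opening: 0.29
finger_force: 20.0
clock: 22.53 tool_pos: [0.5914, 0.0087, 0.2375] clock: 22.95 tool_pos: [0.5914, 0.0087, 0.2375] clock: 23.37 tool_pos: [0.5914, 0.0087, 0.2375] clock: 23.78 tool_pos: [0.5914, 0.0087, 0.2375] clock: 24.2 tool_pos: [0.5914, 0.0087, 0.2375] clock: 24.62 tool_pos: [0.5914, 0.0087, 0.2375] clock: 25.03 tool_pos: [0.5914, 0.0087, 0.2375] clock: 25.45 tool_pos: [0.5914, 0.0087, 0.2375] clock: 25.87 tool_pos: [0.5914, 0.0087, 0.2375] clock: 26.28 tool_pos: [0.5914, 0.0086, 0.2375] (array([364.78571429, 261.92857143]), 14)
the job is handed in; nothing more can be done
None
```

I handed the job in at about 26 s with the plug standing in the dish and the thermometer held still in the port for over 4 s; in the last picture the red band is within about a pixel (2–3 mm) of the rim's centre, and no verdict came back.

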